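Change over the iris gates of a dust extractor

ROBOT

A 6-joint arm with a two-finger parallel gripper is mounted at the origin on a cart in front of the work surface, level with it; the furniture and walls round the work are solid. World frame = base frame: x ahead of the robot, y to its left, z up, the work surface at z = 0. Lengths are in m, angles in degrees, forces in N, time in s.
With the tool pointing down it reaches from about 0.25 to 0.775 m from the base axis. Payload 4 kg.
Tool frame: the origin (TCP) lies between the finger pads; the fingertips stand 17 mm ahead of it and the grasp point (between the pads) lies 2 mm behind it; z points along the fingers, y is the line along which they close (so a half turn about z gives the same grasp; the last joint's range is limited). The gripper opens to 85 mm and grips with 20 to 120 N. Pads are 22 mm wide; open, the fingers measure 114 mm over their backs; the gripper's body (76 mm by 85 mm) begins 54 mm behind the grasp point. The pads swing forward as they close: fully open they stand 13 mm farther back than shut.
Start: joints at [-78.73, 4.996, 78.535, -0, 96.463, -5.907], TCP at [0.162, -0.525, 0.248] pointing down, gripper open.
Joint ranges: [-177.83, 177.83], [-43.37, 116.18], [15.69, 146.23], [-61.86, 241.86], [9.47, 152.12], [-147.06, 147.06]. Speed limits (degrees/s): [159.86, 159.86, 180, 180, 180, 180].

INTERFACE

Orientations are given as a 3x3 rotation matrix whose columns are the frame's x, y, z axes.
In Python, from rig import r gives the robot as it stands.
- The arm moves only by the tool apply_moves, never from a script. Its argument "deltas" is a list of rows, each an object of numbers: "dx", "dy", "dz": the shift along the tool's x, y, z in m; "wx", "wy", "wz": the turn, a rotation vector about the tool's x, y, z in degrees; "hand": the closure in counts, from 0 (fully open) to 255 (shut). In form: [{"dx": .., "dy": .., "dz": .., "wx": .., "wy": .., "wz": .., "hand": ..}, ...]. A call has 1 to 20 rows; each row is the pose to reach, as a shift and turn from the pose commanded when the call began, along the tool's axes at that moment; what a row does not reach only later rows make up. A row lasts 1/8 s, in which the tool goes at most 62.5 mm and 10.7 degrees, less where a joint would pass 70% of its speed; a pose out of reach is approached as far as the arm can. A call with a gripper value outside its range is refused whole. The fingers move at their own pace and stop on an object; "force" is the grip in N (left out, the last holds). Time passes only in rows, so rows that repeat a pose let the fingers close. It gives the time, the measured TCP pose, the force, the opening and the grip force at its end, in the units of the state.
- r.get_state(): the state, without advancing time (a new reading comes with each control period).
- r.read_camera(name): name is "scene" or "top" or "wrist"; returns a dict with "img" (384x512x3 uint8, red, green, blue), "range_z" (384x512 float32, m along the optical axis (not along the pixel's ray), 0 where there is no reading), "K" (3x3 intrinsics, pixels), "T" (4x4, takes a point from camera to world coordinates). Camera axes: x right, y down, z forward; pixel columns grow to the right and rows downward; lengths in m; the calibration is good to about 2 mm. A picture is of the moment at which its call begins.
- r.finish_job(): hands the job in; it is judged then, once.
Trained networks look in the newest picture that a camera, given by its name, has taken for a name from the list of things; names that differ only in an ending like _2 or _b are one class to them, and where a whole thing is asked for, a point or a joint stands for the part that bears it (a point fixed in the world has none). Each returns a list of dicts, best first, with "p" (0 to 1); they miss things now and then, are a little off and sometimes report something else, mostly with a low value. They report only what shows in the picture. A call takes as long as a camera call.
- r.cut_out(target, camera): "region" (384x512 bool, what is visible of it) and "rect" ([left, top, right, bottom] in pixels, round what is visible of it).
The state is a dict: "time_s": time; "joints": joint angles; "qd": joint speeds; "joint_torque": joint torques, N m; "ee_pos": TCP position; "tcp_rot": TCP orientation; "wrist_force": force on the tool from outside, world axes, zero at the start; "ft_torque": the same for the moment, N m; "gripper_width": finger opening in m; "gripper_force": force on a finger pad.
Only numpy, scipy, OpenCV 4.12 (cv2) and the standard library are available. Lean on these libraries where they do the work, as an engineer would, in place of code of your own. Each camera call takes 0.05 s, during which the arm holds its last target. There are 200 camera calls.

TASK

The bench dust extractor is running and draws its air through the two iris gates on its top. Push the lever of the wide gate round until it stands over the long half-open mark in the middle of its scale, and only then push the lever of the narrow gate round until that gate is fully shut, so that the fan is never starved of air. Push the knobs gently with the fingertips from the side, never pinch them, and leave the tools and the wood lying about alone.

Things in the scene. Friction and masses are not known exactly. Their poses are not given: they have to be found in the camera images.
- extractor: battery-powered dust extractor, a grey sheet-steel box 170 mm deep (x), 400 mm wide (y), 115 mm high, black carrying handles at the ends, fixed to the bench; origin at the centre of its underside, own -x is the front with louvres, filter drawer and a black battery; the two iris gates lie side by side on its top, 110 mm either side of the middle; which one is left varies
- wide_gate: larger iris gate, fixed on the extractor's top: square aluminium flange 150 mm wide, round housing 140 mm across and 21 mm high, steel blades in a 94 mm opening, hose collar to 40 mm height. Origin on the ring's axis at the flange's underside (115 mm above the bench), z up, -x to the front. The ring's knob is pushed round this axis
- wide_ring (a joint): turning ring of the wide gate, rad: 0 shut (stop) to 1.40 open (stop), 0.70 on the half mark; starts between 0 and 0.3. Grows counter-clockwise seen from above: the lever points in gate direction (pi - 0.70 + value) from +x towards +y. Stiff, about 3 to 4 N at the knob; stays where it is left
- wide_knob (a point): upright black knob at the end of the wide gate's slotted flat steel lever, 15 mm in diameter, 112 mm from the ring's axis, 16 to 58 mm above the gate's origin; the point is on its axis, 40 mm above the gate's origin. The lever lies 11 to 15 mm above the gate's origin and is 11 to 16 mm wide
- wide_half_mark (a point): middle of the half-open mark of the wide gate, 85 mm from the ring's axis, exactly in the gate's direction -x. The flat white arc of the scale (top 7 mm above the gate's origin) has five black marks: shut, quarter, half, three quarters, open; the half mark is the longest and shows in the lever's slot when the lever stands over it
- narrow_gate: the smaller iris gate, built alike: flange 110 mm wide, housing 92 mm across, 62 mm opening. Origin and axes as for the wide gate; the same hand of turning
- narrow_ring (a joint): turning ring of the narrow gate, rad: 0 shut (against its stop) to 1.40 open, counter-clockwise from above as it opens, lever direction as for the wide gate. It starts between 0.9 and 1.3; same force at the knob, stays where it is left
- narrow_knob (a point): upright black knob of the narrow gate's lever, 15 mm in diameter, 80 mm from its ring's axis, same heights as the wide gate's knob
- offcut: loose oak offcut, 30x60x26 mm, lying on the extractor between the two gates; to be left alone
- plane: loose wooden block plane, 56x150x51 mm, on the bench to the right of the extractor; to be left alone
- chisel: loose narrow chisel, 237 mm long, on the bench to the left of the extractor; to be left alone
- wide_chisel: loose wide chisel, 237 mm long, beside the narrow one; to be left alone

How it is judged (in metres and radians):
On the way, in this order (a step that is already met when the one before it is completed fails the run):
1. the wide gate stands on its half-open mark (within 0.06 rad) while the narrow gate is still open (value of joint wide_ring between 0.64 and 0.76 rad and value of joint narrow_ring above 0.6 rad), for 0.2 s.
2. the narrow gate is fully shut (within 0.06 rad of its stop) (value of joint narrow_ring below 0.06 rad), for 0.2 s.
At the end, for the whole second after the job is handed in: the wide gate's ring stands within 0.06 rad (about 6 mm at the knob) of its half-open mark, the narrow gate's ring within 0.06 rad (about 5 mm at the knob) of its shut stop, both at rest (value of joint wide_ring between 0.64 and 0.76 rad and value of joint narrow_ring below 0.06 rad and velocity of joint wide_ring between -0.05 and 0.05 rad/s and velocity of joint narrow_ring between -0.05 and 0.05 rad/s); the robot touches nothing.
It fails at once if the fan is starved: both gates are less than a quarter open (value of joint each of wide_ring, narrow_ring below 0.35 rad).
It fails at once if the wide gate's lever is pinched or forced: the fingers press on the gate with more than 35 N (contact force between the fingers and wide_gate above 35 N).
It fails at once if the narrow gate's lever is pinched or forced: the fingers press on the gate with more than 35 N (contact force between the fingers and narrow_gate above 35 N).
It fails at once if a bystander is pushed or lifted by more than 15 mm (distance of any of offcut, plane, chisel, wide_chisel from where it was at the start of the episode above 0.015 m).
It also fails if it takes over 48 s, if anything falls off the work surface, if the arm or the gripper's body presses on something with over 40 N, if the wrist force passes 120 N, or if a joint passes its speed limit or range.

## Working session

There is one attempt and no reset: what is moved stays moved. The work goes in short steps, Python scripts to look and compute and a tool call to move; the robot and the scene stay as the last step left them, time stands still between calls to the robot, and variables do not carry over. Pictures are saved under pics/ and viewed, at most 10 in all, crops included, and the job is handed in when it is done.

Besides the shell and the picture viewer there is one more tool, called after ">>>" by a JSON object that holds its "op" and its "data". apply_moves: Moves the arm, as the interface text tells. Its arguments: {"type":"object","properties":{"deltas":{"type":"array","items":{"type":"object","properties":{"dx":{"type":"number"},"dy":{"type":"number"},"dz":{"type":"number"},"wx":{"type":"number"},"wy":{"type":"number"},"wz":{"type":"number"},"hand":{"type":"number"}}}},"force":{"type":"number"}},"required":["deltas"]}

```bash
mkdir -p pics; ls
cat > h.py <<'E'
import numpy as np, cv2
from rig import r
def cloud(c):
    h,w=c["range_z"].shape; K=c["K"]; v,u=np.mgrid[:h,:w]; z=c["range_z"]
    P=np.stack([(u-K[0,2])/K[0,0]*z,(v-K[1,2])/K[1,1]*z,z],-1)
    return P@c["T"][:3,:3].T+c["T"][:3,3]
E
python3 - <<'E'
from h import *
ims=[]
for n in ["top","scene"]:
    c=r.read_camera(n); np.savez(f"{n}.npz",**c); X=cloud(c)
    im=c["img"][:,:,::-1].copy()
    for t in ["extractor","wide_gate","narrow_gate","wide_knob","narrow_knob","offcut","wide_half_mark"]:
        try: L=r.cut_out(t,n)
        except Exception as e: print(t,e); continue
        for d in L[:2]:
            m=d["region"]&(c["range_z"]>0)
            p=X[m]
            if len(p): print(n,t,round(d["p"],2),np.round(d["rect"]),np.round(np.median(p,0),3),np.round(p.min(0),3),np.round(p.max(0),3))
    cv2.imwrite(f"pics/{n}0.png",im)
s=r.get_state(); print(s["time_s"],s["ee_pos"],s["tcp_rot"])
E
```

```text
pics
top extractor 0.89 [189. 149. 328. 241.] [ 0.582 -0.033  0.113] [ 0.473 -0.242 -0.007] [0.766 0.23  0.174]
top wide_gate 0.58 [200. 165. 255. 230.] [0.594 0.108 0.13 ] [ 0.5    0.023 -0.001] [0.71  0.198 0.176]
top narrow_gate 0.79 [275. 158. 312. 199.] [ 0.635 -0.112  0.124] [ 0.572 -0.17   0.111] [ 0.707 -0.052  0.176]
top wide_knob 0.53 [208. 211. 222. 229.] [0.512 0.153 0.131] [0.5   0.131 0.113] [0.546 0.168 0.176]
top narrow_knob 0.5 [302. 185. 311. 199.] [ 0.578 -0.15   0.154] [ 0.572 -0.167  0.114] [ 0.608 -0.136  0.176]
top offcut 0.49 [252. 158. 264. 183.] [0.666 0.004 0.141] [ 0.638 -0.012 -0.004] [0.748 0.021 0.147]
top wide_half_mark 0.87 [195. 167. 255. 227.] [0.594 0.108 0.13 ] [0.5   0.023 0.112] [0.691 0.192 0.176]
scene extractor 0.8 [181. 149. 329. 278.] [0.551 0.014 0.1  ] [ 0.47  -0.298 -0.003] [0.757 0.226 0.168]
scene wide_gate 0.71 [185. 179. 262. 249.] [0.584 0.115 0.131] [0.497 0.018 0.014] [0.784 0.192 0.176]
scene narrow_gate 0.62 [256. 154. 314. 191.] [ 0.62  -0.105  0.131] [ 0.569 -0.189  0.111] [ 0.705 -0.047  0.176]
scene wide_knob 0.62 [202. 221. 234. 250.] [0.505 0.159 0.137] [0.495 0.118 0.126] [0.605 0.18  0.176]
scene narrow_knob 0.55 [268. 164. 320. 181.] [ 0.593 -0.143  0.132] [ 0.566 -0.162  0.119] [ 0.646 -0.06   0.176]
scene narrow_knob 0.37 [341. 155. 380. 198.] [ 0.58  -0.356  0.029] [ 0.516 -1.099 -0.73 ] [ 1.103 -0.329  0.053]
scene offcut 0.52 [238. 169. 258. 187.] [0.66  0.009 0.14 ] [ 0.636 -0.01   0.116] [0.695 0.021 0.145]
scene wide_half_mark 0.97 [186. 182. 264. 249.] [0.583 0.115 0.131] [0.495 0.017 0.015] [0.762 0.194 0.176]
0.8 [ 0.1624213  -0.52547929  0.2483732 ] [[ 9.55403421e-01  2.95303743e-01  4.08895528e-05]
 [ 2.95303746e-01 -9.55403411e-01 -1.37712152e-04]
 [-1.60089569e-06  1.43645499e-04 -9.99999990e-01]]
```

Run:
```python
from h import *
from scipy.optimize import least_squares
for n in ["top","scene"]:
    c=dict(np.load(f"{n}.npz")); X=cloud(c)
    P=X[c["range_z"]>0]; P=P[(P[:,0]>.4)&(P[:,0]<.8)&(abs(P[:,1])<.25)]
    k=P[P[:,2]>.168]
    for s,nm in ((1,"wide"),(-1,"narrow")):
        q=k[k[:,1]*s>0]; print(n,nm,"knob top",len(q),q.mean(0).round(4),np.ptp(q,0).round(3))
        a=P[(P[:,2]>.149)&(P[:,2]<.16)&(P[:,1]*s>0)]
        if len(q): a=a[np.hypot(*(a-q.mean(0))[:,:2].T)>.02]
        f=least_squares(lambda p:np.hypot(a[:,0]-p[0],a[:,1]-p[1])-p[2],[.6,.11*s,.04],loss="soft_l1",f_scale=.003)
        print("  collar",len(a),f.x.round(4),a[:,2].mean().round(3), "rms",np.sqrt((f.fun**2).mean()).round(4),"knob r",np.hypot(*(q.mean(0)[:2]-f.x[:2])).round(4), np.degrees(np.arctan2(*(q.mean(0)[:2]-f.x[:2])[::-1])).round(1))
    t=P[(P[:,2]>.108)&(P[:,2]<.119)]
    print(n,"top rect",cv2.minAreaRect(t[:,:2].astype(np.float32)))
im=cv2.imread("pics/top0.png")[135:255,170:350]; a=cv2.resize(im,(800,533),interpolation=cv2.INTER_CUBIC); cv2.imwrite("pics/t1.png",a)
im=cv2.imread("pics/scene0.png")[120:290,150:400]; a=cv2.resize(im,(800,544),interpolation=cv2.INTER_CUBIC); cv2.imwrite("pics/s1.png",a)
```

```text
top wide knob top 18 [0.5081 0.158  0.1725] [0.012 0.012 0.006]
  collar 129 [0.6086 0.1087 0.048 ] 0.153 rms 0.0014 knob r 0.112 153.9
top narrow knob top 18 [ 0.5783 -0.1533  0.1722] [0.011 0.013 0.007]
  collar 87 [ 0.6444 -0.108   0.0322] 0.153 rms 0.0015 knob r 0.0801 -145.6
top top rect ((0.6176654696464539, -0.0012253820896148682), (0.17284899950027466, 0.3997238874435425), 9.563729286193848)
scene wide knob top 33 [0.5059 0.1589 0.1723] [0.015 0.014 0.008]
  collar 232 [0.607  0.1091 0.0478] 0.153 rms 0.0014 knob r 0.1127 153.8
scene narrow knob top 22 [ 0.5765 -0.1526  0.1724] [0.015 0.014 0.007]
  collar 125 [ 0.6426 -0.1074  0.0315] 0.153 rms 0.0015 knob r 0.0801 -145.7
scene top rect ((0.6157786250114441, -0.0007376223802566528), (0.1727173626422882, 0.40019166469573975), 9.267521858215332)
```

View pics/t1.png

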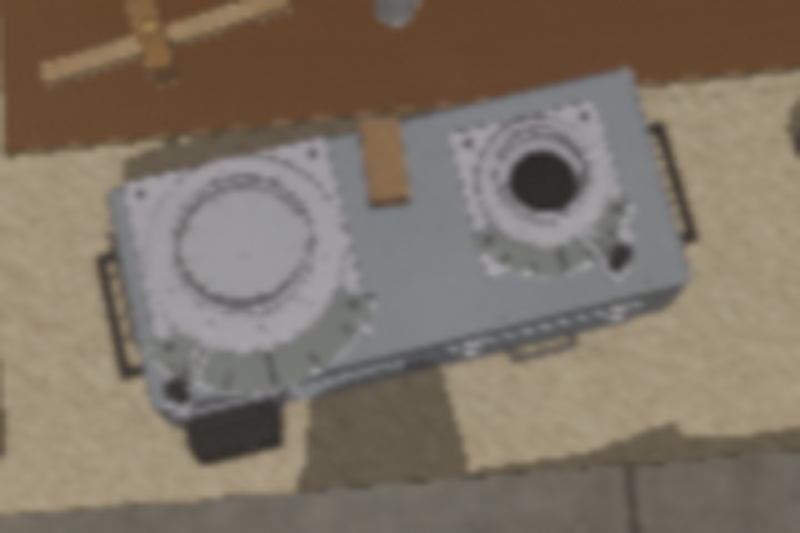

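View pics/s1.png

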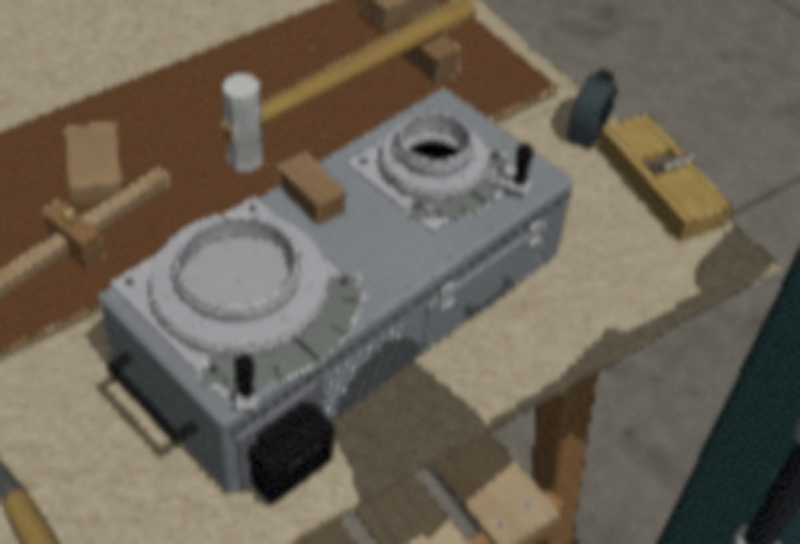

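The top crop shows the wide gate on the left with its lever at (180,385), near shut, and the narrow gate on the right with its lever at (620,255), open. The oak offcut lies between them at (385,160). The scene crop agrees, with the knobs at (243,375) and (523,165). Both views give consistent fits: yaw 9.4°, wide ring about 0.08 rad, narrow ring about 1.14 rad. Radii come out at 112 and 80 mm, as specified. Next I move above the pre-contact point with the fingers shut.

>>> {"op": "apply_moves", "data": {"deltas": [{"dx": 0.552,"dy": -0.574,"dz": 0,"wz": -46.7,"hand": 255},{"dx": 0.552,"dy": -0.574,"dz": 0,"wz": -46.7,"hand": 255},{"dx": 0.552,"dy": -0.574,"dz": 0,"wz": -46.7,"hand": 255},{"dx": 0.552,"dy": -0.574,"dz": 0,"wz": -46.7,"hand": 255},{"dx": 0.552,"dy": -0.574,"dz": 0,"wz": -46.7,"hand": 255},{"dx": 0.552,"dy": -0.574,"dz": 0,"wz": -46.7,"hand": 255},{"dx": 0.552,"dy": -0.574,"dz": 0,"wz": -46.7,"hand": 255},{"dx": 0.552,"dy": -0.574,"dz": 0,"wz": -46.7,"hand": 255},{"dx": 0.552,"dy": -0.574,"dz": 0,"wz": -46.7,"hand": 255},{"dx": 0.552,"dy": -0.574,"dz": 0,"wz": -46.7,"hand": 255},{"dx": 0.552,"dy": -0.574,"dz": 0,"wz": -46.7,"hand": 255},{"dx": 0.552,"dy": -0.574,"dz": 0,"wz": -46.7,"hand": 255},{"dx": 0.552,"dy": -0.574,"dz": 0,"wz": -46.7,"hand": 255},{"dx": 0.552,"dy": -0.574,"dz": 0,"wz": -46.7,"hand": 255},{"dx": 0.552,"dy": -0.574,"dz": 0,"wz": -46.7,"hand": 255},{"dx": 0.552,"dy": -0.574,"dz": 0,"wz": -46.7,"hand": 255}]}}

```text
invalid input at $.deltas[0]: expected keys dx, dy, dz, wx, wy, wz, hand
```

>>> {"op": "apply_moves", "data": {"deltas": [{"dx": 0.552,"dy": -0.574,"dz": 0,"wx": 0,"wy": 0,"wz": -46.7,"hand": 255},{"dx": 0.552,"dy": -0.574,"dz": 0,"wx": 0,"wy": 0,"wz": -46.7,"hand": 255},{"dx": 0.552,"dy": -0.574,"dz": 0,"wx": 0,"wy": 0,"wz": -46.7,"hand": 255},{"dx": 0.552,"dy": -0.574,"dz": 0,"wx": 0,"wy": 0,"wz": -46.7,"hand": 255},{"dx": 0.552,"dy": -0.574,"dz": 0,"wx": 0,"wy": 0,"wz": -46.7,"hand": 255},{"dx": 0.552,"dy": -0.574,"dz": 0,"wx": 0,"wy": 0,"wz": -46.7,"hand": 255},{"dx": 0.552,"dy": -0.574,"dz": 0,"wx": 0,"wy": 0,"wz": -46.7,"hand": 255},{"dx": 0.552,"dy": -0.574,"dz": 0,"wx": 0,"wy": 0,"wz": -46.7,"hand": 255},{"dx": 0.552,"dy": -0.574,"dz": 0,"wx": 0,"wy": 0,"wz": -46.7,"hand": 255},{"dx": 0.552,"dy": -0.574,"dz": 0,"wx": 0,"wy": 0,"wz": -46.7,"hand": 255},{"dx": 0.552,"dy": -0.574,"dz": 0,"wx": 0,"wy": 0,"wz": -46.7,"hand": 255},{"dx": 0.552,"dy": -0.574,"dz": 0,"wx": 0,"wy": 0,"wz": -46.7,"hand": 255},{"dx": 0.552,"dy": -0.574,"dz": 0,"wx": 0,"wy": 0,"wz": -46.7,"hand": 255},{"dx": 0.552,"dy": -0.574,"dz": 0,"wx": 0,"wy": 0,"wz": -46.7,"hand": 255},{"dx": 0.552,"dy": -0.574,"dz": 0,"wx": 0,"wy": 0,"wz": -46.7,"hand": 255},{"dx": 0.552,"dy": -0.574,"dz": 0,"wx": 0,"wy": 0,"wz": -46.7,"hand": 255}]}}

```text
time_s: 2.8
ee_pos: [0.52, 0.1848, 0.2487]
tcp_rot: [[0.442, 0.897, 0.001], [0.897, -0.442, -0.0], [-0.0, 0.001, -1.0]]
wrist_force: [-0.5, -0.2, 0.2]
gripper_width: 0.0001
gripper_force: 0.0
```

>>> {"op": "apply_moves", "data": {"deltas": [{"dx": 0,"dy": 0,"dz": 0.03,"wx": 0,"wy": 0,"wz": 0,"hand": 255},{"dx": 0,"dy": 0,"dz": 0.055,"wx": 0,"wy": 0,"wz": 0,"hand": 255},{"dx": 0,"dy": 0,"dz": 0.07,"wx": 0,"wy": 0,"wz": 0,"hand": 255},{"dx": 0,"dy": 0,"dz": 0.08,"wx": 0,"wy": 0,"wz": 0,"hand": 255},{"dx": 0,"dy": 0,"dz": 0.082,"wx": 0,"wy": 0,"wz": 0,"hand": 255},{"dx": 0,"dy": 0,"dz": 0.082,"wx": 0,"wy": 0,"wz": 0,"hand": 255}]}}

```text
time_s: 3.55
ee_pos: [0.5207, 0.186, 0.1671]
tcp_rot: [[0.44, 0.898, 0.001], [0.898, -0.44, 0.0], [0.001, 0.001, -1.0]]
wrist_force: [0.1, 0.8, -0.8]
gripper_width: 0.0003
gripper_force: 0.0
```

Run:
```python
from h import *
ims=[]
for n in ["wrist","scene"]:
    c=r.read_camera(n); np.savez(f"{n}1.npz",**c)
    im=c["img"][:,:,::-1]
    if n=="scene": im=im[130:280,160:360]
    ims.append(cv2.resize(im,(400,300),interpolation=cv2.INTER_CUBIC))
cv2.imwrite("pics/w1.png",np.hstack(ims))
s=r.get_state(); print(s["time_s"],s["ee_pos"],s["wrist_force"],s["joints"])
```

```text
3.65 [0.52083314 0.18610154 0.1673149 ] [-0.41464925  1.02941011  0.08891332] [ 1.37916679e+01  7.01681668e+00  8.55662784e+01 -4.94518986e-03
  8.73092714e+01  3.99098272e+01]
```

View pics/w1.png

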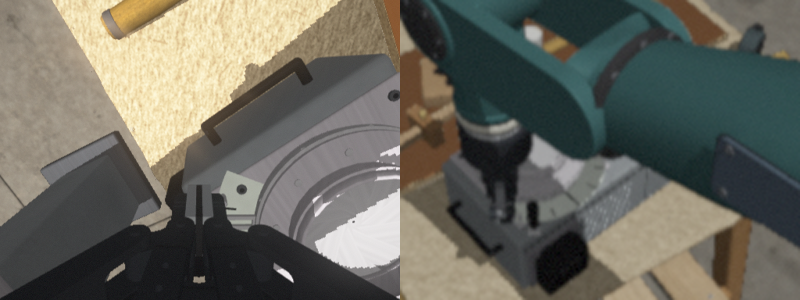

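The left half (wrist view) shows the shut fingers at (200,205) beside the gate's front-left corner. The right half (scene view) shows them standing at (500,210), just behind the black knob at (533,213), with clear air between. Next I compute the arc.

```bash
cat >> h.py <<'E'
def arc(C,R,off,ths,sgn,p0,yaw0):
    "rows dx,dy,wz for knob angles ths (deg); sgn=+1 ccw push with -x side, -1 cw push with +x side"
    a=np.radians(yaw0); x=np.array([np.cos(a),np.sin(a)]); y=np.array([np.sin(a),-np.cos(a)])
    for th,o in zip(ths,off):
        t=np.radians(th); k=np.array(C)+R*np.array([np.cos(t),np.sin(t)])
        d=sgn*np.array([-np.sin(t),np.cos(t)]); p=k-d*o-np.array(p0); yaw=th-90
        w=-((yaw-yaw0+180)%360-180)
        print(round(th,1),"%.4f %.4f %.1f"%(p@x,p@y,w))
E
python3 - <<'E'
from h import *
ths=[153.9]*4+list(np.linspace(155.9,185.9,16)); off=[.026,.022,.020,.0187]+[.0185]*16
arc((.6078,.109),.112,off,ths,1,(.5206,.186),63.9)
E
```

```text
153.9 -0.0048 0.0002 -0.0
153.9 -0.0088 0.0002 -0.0
153.9 -0.0108 0.0002 -0.0
153.9 -0.0121 0.0002 -0.0
155.9 -0.0162 -0.0004 -2.0
157.9 -0.0201 -0.0008 -4.0
159.9 -0.0241 -0.0011 -6.0
161.9 -0.0281 -0.0013 -8.0
163.9 -0.0320 -0.0013 -10.0
165.9 -0.0360 -0.0012 -12.0
167.9 -0.0399 -0.0010 -14.0
169.9 -0.0439 -0.0006 -16.0
171.9 -0.0478 -0.0001 -18.0
173.9 -0.0517 0.0006 -20.0
175.9 -0.0556 0.0014 -22.0
177.9 -0.0594 0.0023 -24.0
179.9 -0.0633 0.0034 -26.0
181.9 -0.0670 0.0046 -28.0
183.9 -0.0708 0.0059 -30.0
185.9 -0.0744 0.0074 -32.0
```

>>> {"op": "apply_moves", "data": {"deltas": [{"dx": -0.0048,"dy": 0.0002,"dz": 0,"wx": 0,"wy": 0,"wz": 0,"hand": 255},{"dx": -0.0088,"dy": 0.0002,"dz": 0,"wx": 0,"wy": 0,"wz": 0,"hand": 255},{"dx": -0.0108,"dy": 0.0002,"dz": 0,"wx": 0,"wy": 0,"wz": 0,"hand": 255},{"dx": -0.0121,"dy": 0.0002,"dz": 0,"wx": 0,"wy": 0,"wz": 0,"hand": 255},{"dx": -0.0142,"dy": -0.0001,"dz": 0,"wx": 0,"wy": 0,"wz": -1,"hand": 255},{"dx": -0.0162,"dy": -0.0004,"dz": 0,"wx": 0,"wy": 0,"wz": -2,"hand": 255},{"dx": -0.0182,"dy": -0.0006,"dz": 0,"wx": 0,"wy": 0,"wz": -3,"hand": 255},{"dx": -0.0201,"dy": -0.0008,"dz": 0,"wx": 0,"wy": 0,"wz": -4,"hand": 255}]}}

```text
time_s: 4.65
ee_pos: [0.5107, 0.1683, 0.1663]
tcp_rot: [[0.375, 0.927, 0.0], [0.927, -0.375, 0.0], [0.0, 0.0, -1.0]]
wrist_force: [1.6, 2.2, -0.8]
gripper_width: -0.0002
gripper_force: 1.7
```

Run:
```python
from h import *
C=np.array((.6078,.109));t=np.radians(157.9)
p0=C+.112*np.array([np.cos(t),np.sin(t)])-.0185*np.array([-np.sin(t),np.cos(t)])
ths=np.arange(159.4,187,1.5); arc(C,.112,[.0185]*len(ths),ths,1,p0,67.9)
```

```text
159.4 -0.0029 -0.0004 -1.5
160.9 -0.0059 -0.0008 -3.0
162.4 -0.0088 -0.0011 -4.5
163.9 -0.0118 -0.0013 -6.0
165.4 -0.0148 -0.0015 -7.5
166.9 -0.0177 -0.0015 -9.0
168.4 -0.0207 -0.0015 -10.5
169.9 -0.0237 -0.0014 -12.0
171.4 -0.0267 -0.0012 -13.5
172.9 -0.0296 -0.0010 -15.0
174.4 -0.0326 -0.0006 -16.5
175.9 -0.0355 -0.0002 -18.0
177.4 -0.0384 0.0002 -19.5
178.9 -0.0414 0.0008 -21.0
180.4 -0.0443 0.0014 -22.5
181.9 -0.0472 0.0022 -24.0
183.4 -0.0500 0.0029 -25.5
184.9 -0.0529 0.0038 -27.0
186.4 -0.0557 0.0047 -28.5
```

>>> {"op": "apply_moves", "data": {"deltas": [{"dx": -0.0029,"dy": -0.0004,"dz": 0,"wx": 0,"wy": 0,"wz": -1.5,"hand": 255},{"dx": -0.0059,"dy": -0.0008,"dz": 0,"wx": 0,"wy": 0,"wz": -3,"hand": 255},{"dx": -0.0088,"dy": -0.0011,"dz": 0,"wx": 0,"wy": 0,"wz": -4.5,"hand": 255},{"dx": -0.0118,"dy": -0.0013,"dz": 0,"wx": 0,"wy": 0,"wz": -6,"hand": 255},{"dx": -0.0148,"dy": -0.0015,"dz": 0,"wx": 0,"wy": 0,"wz": -7.5,"hand": 255},{"dx": -0.0177,"dy": -0.0015,"dz": 0,"wx": 0,"wy": 0,"wz": -9,"hand": 255},{"dx": -0.0207,"dy": -0.0015,"dz": 0,"wx": 0,"wy": 0,"wz": -10.5,"hand": 255},{"dx": -0.0237,"dy": -0.0014,"dz": 0,"wx": 0,"wy": 0,"wz": -12,"hand": 255},{"dx": -0.0267,"dy": -0.0012,"dz": 0,"wx": 0,"wy": 0,"wz": -13.5,"hand": 255},{"dx": -0.0296,"dy": -0.001,"dz": 0,"wx": 0,"wy": 0,"wz": -15,"hand": 255},{"dx": -0.0326,"dy": -0.0006,"dz": 0,"wx": 0,"wy": 0,"wz": -16.5,"hand": 255},{"dx": -0.0355,"dy": -0.0002,"dz": 0,"wx": 0,"wy": 0,"wz": -18,"hand": 255},{"dx": -0.0384,"dy": 0.0002,"dz": 0,"wx": 0,"wy": 0,"wz": -19.5,"hand": 255},{"dx": -0.0414,"dy": 0.0008,"dz": 0,"wx": 0,"wy": 0,"wz": -21,"hand": 255},{"dx": -0.0443,"dy": 0.0014,"dz": 0,"wx": 0,"wy": 0,"wz": -22.5,"hand": 255},{"dx": -0.0472,"dy": 0.0022,"dz": 0,"wx": 0,"wy": 0,"wz": -24,"hand": 255},{"dx": -0.05,"dy": 0.0029,"dz": 0,"wx": 0,"wy": 0,"wz": -25.5,"hand": 255},{"dx": -0.0529,"dy": 0.0038,"dz": 0,"wx": 0,"wy": 0,"wz": -27,"hand": 255},{"dx": -0.0529,"dy": 0.0038,"dz": 0,"wx": 0,"wy": 0,"wz": -27,"hand": 255}]}}

```text
time_s: 7.02
ee_pos: [0.4941, 0.1172, 0.1663]
tcp_rot: [[-0.085, 0.996, -0.001], [0.996, 0.085, -0.001], [-0.001, -0.001, -1.0]]
wrist_force: [1.1, 2.1, 0.5]
gripper_width: -0.0
gripper_force: 0.8
```

Run:
```python
from h import *
ims=[]
for n in ["top","scene"]:
    c=r.read_camera(n); X=cloud(c); P=X[(c["range_z"]>0)]
    # knob top candidates: black knob near the lever circle
    C=(.6086,.1087) if n=="top" else (.607,.1091)
    rr=np.hypot(P[:,0]-C[0],P[:,1]-C[1]); q=P[(abs(rr-.112)<.012)&(P[:,2]>.166)&(P[:,2]<.179)]
    if len(q): m=q.mean(0); print(n,len(q),m.round(4),np.ptp(q,0).round(3),np.degrees(np.arctan2(m[1]-C[1],m[0]-C[0]))%360)
    im=c["img"][:,:,::-1]
    im=im[130:280,160:360]
    ims.append(cv2.resize(im,(400,300),interpolation=cv2.INTER_CUBIC))
cv2.imwrite("pics/w2.png",np.hstack(ims))
```

```text
scene 20 [0.4918 0.1262 0.173 ] [0.023 0.007 0.013] 171.55331442922403
```

View pics/w2.png

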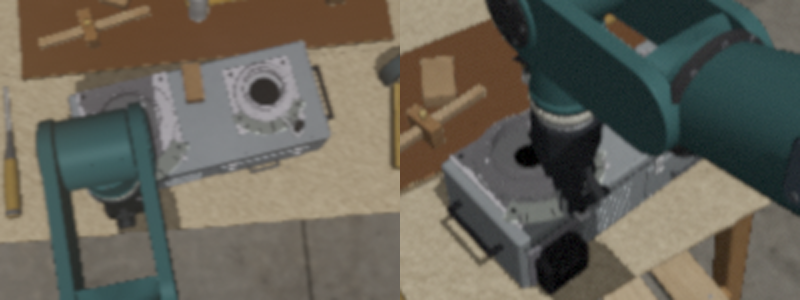

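Both views show the gripper over the lever and hiding the knob. I'll back off, lift, and look with the wrist camera, which sits on the tool's +x side.

>>> {"op": "apply_moves", "data": {"deltas": [{"dx": 0.008,"dy": 0,"dz": 0,"wx": 0,"wy": 0,"wz": 0,"hand": 255},{"dx": 0.015,"dy": 0,"dz": 0,"wx": 0,"wy": 0,"wz": 0,"hand": 255},{"dx": 0.015,"dy": 0,"dz": -0.04,"wx": 0,"wy": 0,"wz": 0,"hand": 255},{"dx": 0.015,"dy": 0,"dz": -0.09,"wx": 0,"wy": 0,"wz": 0,"hand": 255},{"dx": -0.03,"dy": 0,"dz": -0.12,"wx": 0,"wy": 0,"wz": 0,"hand": 255},{"dx": -0.08,"dy": 0,"dz": -0.13,"wx": 0,"wy": 0,"wz": 0,"hand": 255},{"dx": -0.09,"dy": 0,"dz": -0.13,"wx": 0,"wy": 0,"wz": 0,"hand": 255},{"dx": -0.09,"dy": 0,"dz": -0.13,"wx": 0,"wy": 0,"wz": 0,"hand": 255}]}}

```text
time_s: 8.12
ee_pos: [0.5017, 0.0282, 0.2956]
tcp_rot: [[-0.084, 0.996, -0.001], [0.996, 0.084, 0.0], [0.001, -0.001, -1.0]]
wrist_force: [-0.9, 0.9, 0.6]
gripper_width: -0.0001
gripper_force: 0.0
```

```bash
cat > look.py <<'E'
from h import *
import sys
s,C,R=(1,(.6078,.109),.112) if sys.argv[1]=="wide" else (-1,(.6435,-.1077),.08)
ims=[]
for n in ["wrist","scene","top"]:
    c=r.read_camera(n); X=cloud(c); P=X[(c["range_z"]>0)]
    rr=np.hypot(P[:,0]-C[0],P[:,1]-C[1]); q=P[(abs(rr-R)<.015)&(P[:,2]>.166)&(P[:,2]<.179)]
    if len(q): m=q.mean(0); print(n,len(q),m.round(4),np.ptp(q,0).round(3),np.degrees(np.arctan2(m[1]-C[1],m[0]-C[0]))%360)
    if n!="top": ims.append(cv2.resize(c["img"][:,:,::-1] if n=="wrist" else c["img"][130:280,160:360,::-1],(400,300),interpolation=cv2.INTER_CUBIC))
    if n=="wrist":
        for p in [(C[0]+.085*np.cos(np.radians(189.4)),C[1]+.085*np.sin(np.radians(189.4)),.122)]:
            q=c["K"]@(np.linalg.inv(c["T"])@np.r_[p,1])[:3]; print("half mark px/1.28",(q[:2]/q[2]/1.28).round())
cv2.imwrite("pics/%s.png"%sys.argv[2],np.hstack(ims)); print(r.get_state()["time_s"])
E
python3 look.py wide w3
```

```text
wrist 349 [0.4956 0.0991 0.1731] [0.014 0.014 0.005] 185.06717918049404
half mark px/1.28 [225.  76.]
scene 35 [0.4951 0.0995 0.1718] [0.014 0.013 0.008] 184.83184195800678
top 18 [0.4973 0.0975 0.1724] [0.012 0.009 0.009] 185.92153714746152
8.275
```

View pics/w3.png

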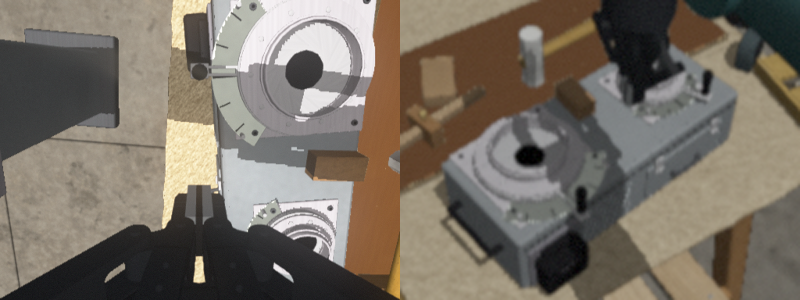

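The wrist picture shows the knob at (199,72), with the lever just short of the half mark. I'll enlarge it for a closer look at the marks.

Run:
```python
from h import *
c=r.read_camera("wrist"); np.savez("wr3.npz",**c)
# rectified top-down view of scale plane z=.122 in polar: rows=radius, cols=angle
C=(.6078,.109)
def pol(z,C,a,b,r0,r1):
    th=np.radians(np.linspace(a,b,800)); R=np.linspace(r1,r0,250)
    T,RR=np.meshgrid(th,R); p=np.stack([C[0]+RR*np.cos(T),C[1]+RR*np.sin(T),np.full(T.shape,z),np.ones(T.shape)],-1)
    q=p@np.linalg.inv(c["T"])[:3].T@c["K"].T; q=(q[...,:2]/q[...,2:]).astype(np.float32)
    return cv2.remap(c["img"][:,:,::-1].copy(),q[...,0],q[...,1],cv2.INTER_CUBIC)
im=pol(.122,C,139.4,239.4,.06,.125)
for d in range(140,240,10): cv2.line(im,(int((d-139.4)*8),0),(int((d-139.4)*8),12),(0,0,255),1)
cv2.imwrite("pics/p3.png",im)
X=cloud(c);P=X[c["range_z"]>0]
for (C0,rad,s) in (((.608,.109),.048,1),):
    a=P[(P[:,2]>.150)&(P[:,2]<.16)&(np.hypot(P[:,0]-C0[0],P[:,1]-C0[1])<.056)]
    from scipy.optimize import least_squares
    f=least_squares(lambda p:np.hypot(a[:,0]-p[0],a[:,1]-p[1])-p[2],[*C0,rad],loss="soft_l1",f_scale=.002); print(f.x.round(4),len(a))
```

```text
[0.6064 0.1091 0.0473] 2058
```

View pics/p3.png

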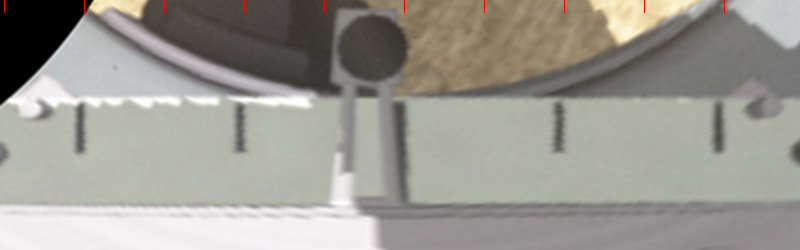

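The unrolled scale (8 px per degree) shows the shut, quarter, three-quarter and open marks at x = 80, 240, 559 and 718. That puts the half mark at 189.3°. The lever's middle at x = 368 stands at 185.4°, so it needs 3.9° more.

>>> {"op": "apply_moves", "data": {"deltas": [{"dx": 0.05,"dy": 0,"dz": 0,"wx": 0,"wy": 0,"wz": 0,"hand": 255},{"dx": 0.105,"dy": 0,"dz": 0,"wx": 0,"wy": 0,"wz": 0,"hand": 255},{"dx": 0.105,"dy": 0,"dz": 0.01,"wx": 0,"wy": 0,"wz": 0,"hand": 255},{"dx": 0.105,"dy": 0,"dz": 0.06,"wx": 0,"wy": 0,"wz": 0,"hand": 255},{"dx": 0.105,"dy": 0,"dz": 0.11,"wx": 0,"wy": 0,"wz": 0,"hand": 255},{"dx": 0.105,"dy": 0,"dz": 0.13,"wx": 0,"wy": 0,"wz": 0,"hand": 255},{"dx": 0.105,"dy": 0,"dz": 0.13,"wx": 0,"wy": 0,"wz": 0,"hand": 255},{"dx": 0.099,"dy": 0,"dz": 0.13,"wx": 0,"wy": 0,"wz": 0,"hand": 255},{"dx": 0.094,"dy": 0,"dz": 0.13,"wx": 0,"wy": 0,"wz": 0,"hand": 255},{"dx": 0.09,"dy": 0,"dz": 0.13,"wx": 0,"wy": 0,"wz": 0,"hand": 255},{"dx": 0.088,"dy": -0.0003,"dz": 0.13,"wx": 0,"wy": 0,"wz": -1,"hand": 255},{"dx": 0.0861,"dy": -0.0005,"dz": 0.13,"wx": 0,"wy": 0,"wz": -2,"hand": 255},{"dx": 0.0841,"dy": -0.0008,"dz": 0.13,"wx": 0,"wy": 0,"wz": -3,"hand": 255},{"dx": 0.0822,"dy": -0.001,"dz": 0.13,"wx": 0,"wy": 0,"wz": -4,"hand": 255},{"dx": 0.0822,"dy": -0.001,"dz": 0.13,"wx": 0,"wy": 0,"wz": -4,"hand": 255},{"dx": 0.0822,"dy": -0.001,"dz": 0.13,"wx": 0,"wy": 0,"wz": -4,"hand": 255}]}}

```text
time_s: 10.32
ee_pos: [0.4939, 0.1098, 0.166]
tcp_rot: [[-0.154, 0.988, -0.0], [0.988, 0.154, -0.0], [-0.0, -0.0, -1.0]]
wrist_force: [1.3, 2.5, 2.8]
gripper_width: -0.0003
gripper_force: 1.1
```

>>> {"op": "apply_moves", "data": {"deltas": [{"dx": 0.008,"dy": 0,"dz": 0,"wx": 0,"wy": 0,"wz": 0,"hand": 255},{"dx": 0.015,"dy": 0,"dz": 0,"wx": 0,"wy": 0,"wz": 0,"hand": 255},{"dx": 0.015,"dy": 0,"dz": -0.04,"wx": 0,"wy": 0,"wz": 0,"hand": 255},{"dx": 0.015,"dy": 0,"dz": -0.09,"wx": 0,"wy": 0,"wz": 0,"hand": 255},{"dx": -0.03,"dy": 0,"dz": -0.12,"wx": 0,"wy": 0,"wz": 0,"hand": 255},{"dx": -0.08,"dy": 0,"dz": -0.13,"wx": 0,"wy": 0,"wz": 0,"hand": 255},{"dx": -0.09,"dy": 0,"dz": -0.13,"wx": 0,"wy": 0,"wz": 0,"hand": 255},{"dx": -0.09,"dy": 0,"dz": -0.13,"wx": 0,"wy": 0,"wz": 0,"hand": 255}]}}

```text
time_s: 11.32
ee_pos: [0.5076, 0.021, 0.2954]
tcp_rot: [[-0.153, 0.988, -0.002], [0.988, 0.153, 0.0], [0.001, -0.002, -1.0]]
wrist_force: [-0.3, -0.5, -0.5]
gripper_width: -0.0003
gripper_force: 0.0
```

```bash
python3 look.py wide w4
python3 - <<'E'
from h import *
c=r.read_camera("wrist")
C=(.6078,.109)
th=np.radians(np.linspace(139.4,239.4,800)); R=np.linspace(.125,.06,250)
T,RR=np.meshgrid(th,R); p=np.stack([C[0]+RR*np.cos(T),C[1]+RR*np.sin(T),np.full(T.shape,.122),np.ones(T.shape)],-1)
q=p@np.linalg.inv(c["T"])[:3].T@c["K"].T; q=(q[...,:2]/q[...,2:]).astype(np.float32)
cv2.imwrite("pics/p4.png",cv2.remap(c["img"][:,:,::-1].copy(),q[...,0],q[...,1],cv2.INTER_CUBIC))
s=r.get_state(); print(s["ee_pos"],s["joints"])
E
```

```text
wrist 340 [0.4965 0.0917 0.173 ] [0.014 0.014 0.005] 188.8460411323443
half mark px/1.28 [224.  71.]
scene 34 [0.4954 0.0928 0.1723] [0.013 0.013 0.009] 188.20557257725937
top 15 [0.4978 0.0899 0.1724] [0.012 0.009 0.008] 189.8711468787348
11.475
[0.50748975 0.02223541 0.29558632] [-3.89615727e+00 -5.85433423e-01  7.89906131e+01  1.27598040e-02
  1.01677978e+02 -1.28737405e+01]
```

View pics/p4.png

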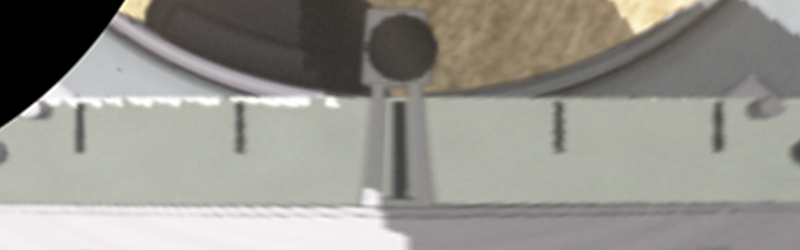

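The half mark at x = 399 now shows centred in the lever's slot, so the wide gate is done. Next is the narrow gate.

Run:
```python
from h import *
C=np.array((.6435,-.1077)); s=r.get_state(); R=s["tcp_rot"]; y0=np.degrees(np.arctan2(R[1][0],R[0][0])); print(s["ee_pos"],y0)
arc(C,.08,[.031],[214.4],-1,s["ee_pos"][:2],y0)
t=np.radians(214.4); d=np.array([np.sin(t),-np.cos(t)]); p0=C+.08*np.array([np.cos(t),np.sin(t)])-.031*d
ths=[214.4]*4+list(np.arange(212.4,181,-2)); arc(C,.08,[.026,.022,.02,.0187]+[.0185]*16,ths,-1,p0,124.4)
t=np.radians(182.4); d=np.array([np.sin(t),-np.cos(t)]); p0=C+.08*np.array([np.cos(t),np.sin(t)])-.0185*d
ths=list(np.arange(180.4,153,-2))+[153.4,152.4,151.4,150.5]; arc(C,.08,[.0185]*20,ths,-1,p0,92.4)
```

```text
[0.50748975 0.02223541 0.29558632] 98.98013590567561
214.4 -0.2119 0.0551 -25.4
214.4 0.0050 -0.0000 -0.0
214.4 0.0090 0.0000 -0.0
214.4 0.0110 -0.0000 -0.0
214.4 0.0123 -0.0000 -0.0
212.4 0.0153 -0.0006 2.0
210.4 0.0181 -0.0011 4.0
208.4 0.0210 -0.0015 6.0
206.4 0.0238 -0.0018 8.0
204.4 0.0267 -0.0020 10.0
202.4 0.0295 -0.0021 12.0
200.4 0.0324 -0.0021 14.0
198.4 0.0353 -0.0020 16.0
196.4 0.0381 -0.0018 18.0
194.4 0.0410 -0.0015 20.0
192.4 0.0438 -0.0011 22.0
190.4 0.0466 -0.0006 24.0
188.4 0.0494 -0.0000 26.0
186.4 0.0522 0.0007 28.0
184.4 0.0550 0.0015 30.0
182.4 0.0577 0.0024 32.0
180.4 0.0028 -0.0006 2.0
178.4 0.0056 -0.0011 4.0
176.4 0.0085 -0.0015 6.0
174.4 0.0113 -0.0018 8.0
172.4 0.0142 -0.0020 10.0
170.4 0.0170 -0.0021 12.0
168.4 0.0199 -0.0021 14.0
166.4 0.0228 -0.0020 16.0
164.4 0.0256 -0.0018 18.0
162.4 0.0285 -0.0015 20.0
160.4 0.0313 -0.0011 22.0
158.4 0.0341 -0.0006 24.0
156.4 0.0369 -0.0000 26.0
154.4 0.0397 0.0007 28.0
153.4 0.0411 0.0011 29.0
152.4 0.0425 0.0015 30.0
151.4 0.0438 0.0019 31.0
150.5 0.0451 0.0023 31.9
```

>>> {"op": "apply_moves", "data": {"deltas": [{"dx": -0.212,"dy": 0.055,"dz": 0.04,"wx": 0,"wy": 0,"wz": -25.4,"hand": 255},{"dx": -0.212,"dy": 0.055,"dz": 0.04,"wx": 0,"wy": 0,"wz": -25.4,"hand": 255},{"dx": -0.212,"dy": 0.055,"dz": 0.04,"wx": 0,"wy": 0,"wz": -25.4,"hand": 255},{"dx": -0.212,"dy": 0.055,"dz": 0.04,"wx": 0,"wy": 0,"wz": -25.4,"hand": 255},{"dx": -0.212,"dy": 0.055,"dz": 0.04,"wx": 0,"wy": 0,"wz": -25.4,"hand": 255},{"dx": -0.212,"dy": 0.055,"dz": 0.04,"wx": 0,"wy": 0,"wz": -25.4,"hand": 255},{"dx": -0.212,"dy": 0.055,"dz": 0.07,"wx": 0,"wy": 0,"wz": -25.4,"hand": 255},{"dx": -0.212,"dy": 0.055,"dz": 0.11,"wx": 0,"wy": 0,"wz": -25.4,"hand": 255},{"dx": -0.212,"dy": 0.055,"dz": 0.128,"wx": 0,"wy": 0,"wz": -25.4,"hand": 255},{"dx": -0.212,"dy": 0.055,"dz": 0.129,"wx": 0,"wy": 0,"wz": -25.4,"hand": 255},{"dx": -0.212,"dy": 0.055,"dz": 0.129,"wx": 0,"wy": 0,"wz": -25.4,"hand": 255}]}}

```text
time_s: 12.9
ee_pos: [0.5958, -0.1798, 0.1694]
tcp_rot: [[-0.564, 0.826, 0.003], [0.826, 0.564, -0.001], [-0.003, 0.002, -1.0]]
wrist_force: [0.0, 0.8, 0.4]
gripper_width: -0.0
gripper_force: 0.0
```

```bash
python3 look.py narrow w5; python3 -c "
from h import *
s=r.get_state();print(s['ee_pos'],s['wrist_force'])"
```

```text
wrist 2081 [ 0.5829 -0.161   0.1727] [0.034 0.035 0.013] 221.35554545485772
half mark px/1.28 [204.  79.]
scene 59 [ 0.5846 -0.1634  0.1725] [0.035 0.035 0.013] 223.41148577976838
top 19 [ 0.5817 -0.1611  0.172 ] [0.022 0.032 0.008] 220.80388256161746
13.05
[ 0.59583117 -0.18023778  0.16947214] [0.97476892 0.61978069 0.5101215 ]
```

View pics/w5.png

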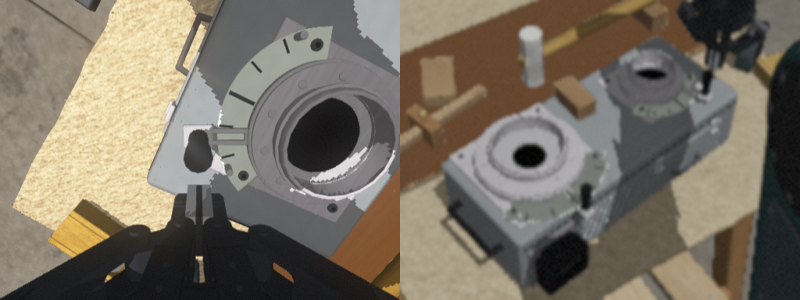

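The wrist view shows the fingertips at (200,200) directly behind the knob at (197,150), with a gap. The push can start.

>>> {"op": "apply_moves", "data": {"deltas": [{"dx": 0.005,"dy": 0,"dz": 0.002,"wx": 0,"wy": 0,"wz": 0,"hand": 255},{"dx": 0.009,"dy": 0,"dz": 0.002,"wx": 0,"wy": 0,"wz": 0,"hand": 255},{"dx": 0.011,"dy": 0,"dz": 0.002,"wx": 0,"wy": 0,"wz": 0,"hand": 255},{"dx": 0.0123,"dy": 0,"dz": 0.002,"wx": 0,"wy": 0,"wz": 0,"hand": 255},{"dx": 0.0153,"dy": -0.0006,"dz": 0.002,"wx": 0,"wy": 0,"wz": 2,"hand": 255},{"dx": 0.0181,"dy": -0.0011,"dz": 0.002,"wx": 0,"wy": 0,"wz": 4,"hand": 255},{"dx": 0.021,"dy": -0.0015,"dz": 0.002,"wx": 0,"wy": 0,"wz": 6,"hand": 255},{"dx": 0.0238,"dy": -0.0018,"dz": 0.002,"wx": 0,"wy": 0,"wz": 8,"hand": 255},{"dx": 0.0267,"dy": -0.002,"dz": 0.002,"wx": 0,"wy": 0,"wz": 10,"hand": 255},{"dx": 0.0295,"dy": -0.0021,"dz": 0.002,"wx": 0,"wy": 0,"wz": 12,"hand": 255},{"dx": 0.0324,"dy": -0.0021,"dz": 0.002,"wx": 0,"wy": 0,"wz": 14,"hand": 255},{"dx": 0.0353,"dy": -0.002,"dz": 0.002,"wx": 0,"wy": 0,"wz": 16,"hand": 255},{"dx": 0.0381,"dy": -0.0018,"dz": 0.002,"wx": 0,"wy": 0,"wz": 18,"hand": 255},{"dx": 0.041,"dy": -0.0015,"dz": 0.002,"wx": 0,"wy": 0,"wz": 20,"hand": 255},{"dx": 0.0438,"dy": -0.0011,"dz": 0.002,"wx": 0,"wy": 0,"wz": 22,"hand": 255},{"dx": 0.0466,"dy": -0.0006,"dz": 0.002,"wx": 0,"wy": 0,"wz": 24,"hand": 255},{"dx": 0.0494,"dy": 0,"dz": 0.002,"wx": 0,"wy": 0,"wz": 26,"hand": 255},{"dx": 0.0522,"dy": 0.0007,"dz": 0.002,"wx": 0,"wy": 0,"wz": 28,"hand": 255},{"dx": 0.055,"dy": 0.0015,"dz": 0.002,"wx": 0,"wy": 0,"wz": 30,"hand": 255},{"dx": 0.0577,"dy": 0.0024,"dz": 0.002,"wx": 0,"wy": 0,"wz": 32,"hand": 255}]}}

```text
time_s: 15.55
ee_pos: [0.5637, -0.1311, 0.1653]
tcp_rot: [[-0.037, 0.999, -0.001], [0.999, 0.037, -0.001], [-0.001, -0.002, -1.0]]
wrist_force: [0.6, -3.2, -0.7]
gripper_width: -0.0002
gripper_force: 1.9
```

>>> {"op": "apply_moves", "data": {"deltas": [{"dx": 0.0028,"dy": -0.0006,"dz": 0,"wx": 0,"wy": 0,"wz": 2,"hand": 255},{"dx": 0.0056,"dy": -0.0011,"dz": 0,"wx": 0,"wy": 0,"wz": 4,"hand": 255},{"dx": 0.0085,"dy": -0.0015,"dz": 0,"wx": 0,"wy": 0,"wz": 6,"hand": 255},{"dx": 0.0113,"dy": -0.0018,"dz": 0,"wx": 0,"wy": 0,"wz": 8,"hand": 255},{"dx": 0.0142,"dy": -0.002,"dz": 0,"wx": 0,"wy": 0,"wz": 10,"hand": 255},{"dx": 0.017,"dy": -0.0021,"dz": 0,"wx": 0,"wy": 0,"wz": 12,"hand": 255},{"dx": 0.0199,"dy": -0.0021,"dz": 0,"wx": 0,"wy": 0,"wz": 14,"hand": 255},{"dx": 0.0228,"dy": -0.002,"dz": 0,"wx": 0,"wy": 0,"wz": 16,"hand": 255},{"dx": 0.0256,"dy": -0.0018,"dz": 0,"wx": 0,"wy": 0,"wz": 18,"hand": 255},{"dx": 0.0285,"dy": -0.0015,"dz": 0,"wx": 0,"wy": 0,"wz": 20,"hand": 255},{"dx": 0.0313,"dy": -0.0011,"dz": 0,"wx": 0,"wy": 0,"wz": 22,"hand": 255},{"dx": 0.0341,"dy": -0.0006,"dz": 0,"wx": 0,"wy": 0,"wz": 24,"hand": 255},{"dx": 0.0369,"dy": 0,"dz": 0,"wx": 0,"wy": 0,"wz": 26,"hand": 255},{"dx": 0.0383,"dy": 0.0004,"dz": 0,"wx": 0,"wy": 0,"wz": 27,"hand": 255},{"dx": 0.0397,"dy": 0.0007,"dz": 0,"wx": 0,"wy": 0,"wz": 28,"hand": 255},{"dx": 0.0411,"dy": 0.0011,"dz": 0,"wx": 0,"wy": 0,"wz": 29,"hand": 255},{"dx": 0.0418,"dy": 0.0013,"dz": 0,"wx": 0,"wy": 0,"wz": 29.5,"hand": 255},{"dx": 0.0418,"dy": 0.0013,"dz": 0,"wx": 0,"wy": 0,"wz": 29.5,"hand": 255}]}}

```text
time_s: 17.8
ee_pos: [0.5639, -0.0888, 0.1651]
tcp_rot: [[0.457, 0.889, -0.001], [0.889, -0.457, 0.0], [0.0, -0.001, -1.0]]
wrist_force: [-3.1, -0.5, 0.8]
gripper_width: 0.0
gripper_force: 1.5
```

>>> {"op": "apply_moves", "data": {"deltas": [{"dx": 0.0007,"dy": 0,"dz": 0,"wx": 0,"wy": 0,"wz": 0.5,"hand": 255},{"dx": 0.0014,"dy": 0,"dz": 0,"wx": 0,"wy": 0,"wz": 1,"hand": 255},{"dx": 0.0021,"dy": 0,"dz": 0,"wx": 0,"wy": 0,"wz": 1.5,"hand": 255},{"dx": 0.0028,"dy": 0,"dz": 0,"wx": 0,"wy": 0,"wz": 2,"hand": 255},{"dx": 0.0035,"dy": 0,"dz": 0,"wx": 0,"wy": 0,"wz": 2.5,"hand": 255},{"dx": 0.0035,"dy": 0,"dz": 0,"wx": 0,"wy": 0,"wz": 2.5,"hand": 255}]}}

```text
time_s: 18.55
ee_pos: [0.5658, -0.0859, 0.1652]
tcp_rot: [[0.496, 0.868, 0.0], [0.868, -0.496, 0.0], [0.0, 0.0, -1.0]]
wrist_force: [-3.7, -0.9, 0.0]
gripper_width: -0.0
gripper_force: 1.5
```

>>> {"op": "apply_moves", "data": {"deltas": [{"dx": 0.0004,"dy": 0,"dz": 0,"wx": 0,"wy": 0,"wz": 0,"hand": 255},{"dx": 0.0008,"dy": 0,"dz": 0,"wx": 0,"wy": 0,"wz": 0,"hand": 255},{"dx": 0.0012,"dy": 0,"dz": 0,"wx": 0,"wy": 0,"wz": 0,"hand": 255},{"dx": 0.0012,"dy": 0,"dz": 0,"wx": 0,"wy": 0,"wz": 0,"hand": 255}]}}

```text
time_s: 19.05
ee_pos: [0.5663, -0.0849, 0.1653]
tcp_rot: [[0.496, 0.868, -0.0], [0.868, -0.496, 0.0], [0.0, -0.0, -1.0]]
wrist_force: [-4.0, -2.9, 0.5]
gripper_width: 0.0001
gripper_force: 1.6
```

>>> {"op": "apply_moves", "data": {"deltas": [{"dx": -0.008,"dy": 0,"dz": 0,"wx": 0,"wy": 0,"wz": 0,"hand": 255},{"dx": -0.015,"dy": 0,"dz": 0,"wx": 0,"wy": 0,"wz": 0,"hand": 255},{"dx": -0.018,"dy": 0,"dz": -0.04,"wx": 0,"wy": 0,"wz": 0,"hand": 255},{"dx": -0.03,"dy": 0,"dz": -0.09,"wx": 0,"wy": 0,"wz": 0,"hand": 255},{"dx": -0.06,"dy": 0,"dz": -0.12,"wx": 0,"wy": 0,"wz": 0,"hand": 255},{"dx": -0.07,"dy": 0,"dz": -0.13,"wx": 0,"wy": 0,"wz": 0,"hand": 255},{"dx": -0.07,"dy": 0,"dz": -0.13,"wx": 0,"wy": 0,"wz": 0,"hand": 255},{"dx": -0.07,"dy": 0,"dz": -0.13,"wx": 0,"wy": 0,"wz": 0,"hand": 255}]}}

```text
time_s: 20.05
ee_pos: [0.5313, -0.145, 0.2931]
tcp_rot: [[0.495, 0.869, -0.003], [0.869, -0.495, 0.002], [0.0, -0.003, -1.0]]
wrist_force: [0.0, 0.1, 0.1]
gripper_width: -0.0001
gripper_force: 0.0
```

```bash
python3 look.py narrow w6; python3 look.py wide w7
python3 - <<'E'
from h import *
c=r.read_camera("wrist")
C=(.6435,-.1077)
th=np.radians(np.linspace(139.4,239.4,800)); R=np.linspace(.095,.04,250)
T,RR=np.meshgrid(th,R); p=np.stack([C[0]+RR*np.cos(T),C[1]+RR*np.sin(T),np.full(T.shape,.122),np.ones(T.shape)],-1)
q=p@np.linalg.inv(c["T"])[:3].T@c["K"].T; q=(q[...,:2]/q[...,2:]).astype(np.float32)
cv2.imwrite("pics/p6.png",np.vstack([cv2.remap(c["img"][:,:,::-1].copy(),q[...,0],q[...,1],cv2.INTER_CUBIC),cv2.imread("pics/w6.png")]))
E
```

```text
wrist 373 [ 0.5738 -0.068   0.173 ] [0.015 0.015 0.005] 150.36499396916554
half mark px/1.28 [211. 104.]
scene 27 [ 0.5725 -0.067   0.1721] [0.013 0.013 0.01 ] 150.17790880892295
top 19 [ 0.5745 -0.0677  0.1732] [0.012 0.013 0.007] 149.92307216399982
20.2
half mark px/1.28 [ 65. -79.]
scene 32 [0.4958 0.0925 0.1724] [0.014 0.012 0.008] 188.3692606620214
top 19 [0.4982 0.0911 0.1722] [0.012 0.012 0.007] 189.2464201783633
20.35
```

View pics/p6.png

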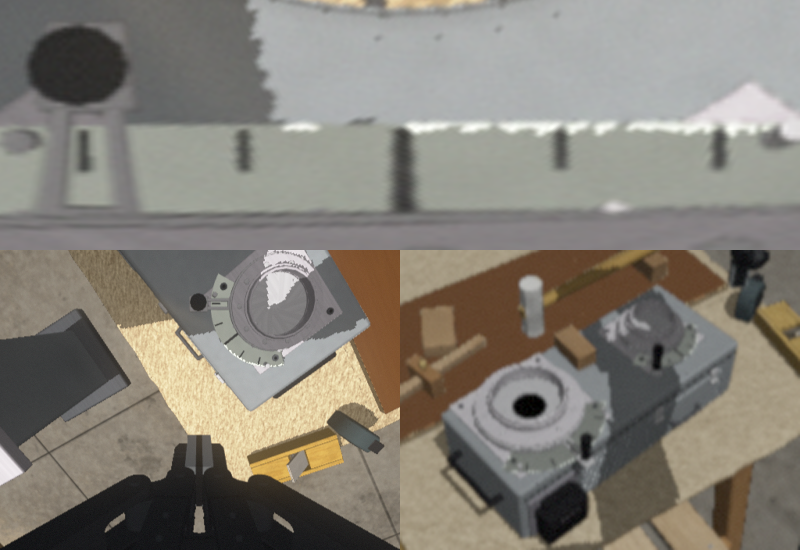

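The unrolled narrow scale shows the shut mark at x = 84, inside the lever's slot (middle about x = 88). That is within 1° of the stop, well inside tolerance. The wide lever is still at about 189°, and the arm is clear of everything.

```bash
python3 -c "
from rig import r
print(r.finish_job())"
```

```text
the job is handed in; nothing more can be done
None
```

The job is handed in, though no verdict came back: by camera, the wide gate stands on its half-open mark, the narrow gate was shut after it to within about 1° of its stop, the tools and wood were left alone, and the arm is clear.

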